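# Seat the drill guide and hold the dead-man handle

## Task

Pick up the steel drill-guide plate and lower it (do not drop it) onto the drilling jig so that its large hole goes over the large pin, its small hole over the small pin, and it lies flush on both rails, then let go of it. Then press the red dead-man handle down against its spring until it is level, without pushing it through to its bottom stop, and finish the program while still holding it level. Do not knock the other things on the bench out of place.

Things in the scene. Friction and masses are not known exactly. Their poses are not given: they have to be found in the camera images.
- plate: Loose steel drill-guide plate, 180 x 90 x 8 mm (x, y, z), about 0.4 kg, with an upright blue grip block 50 mm long (x) x 20 mm wide (y) x 45 mm high standing on the middle of its top (block top 53 mm above the underside). Origin: centre of its underside. x runs along its length from the large hole to the small hole, z up. Two brass bushes show on its top, 20 mm from the middle towards the small hole. It starts flat on the bench, large-hole end nearer the robot.
- hole_large (a point): Centre, at the underside, of the plate's large through hole (17 mm diameter), 70 mm from the plate's centre towards its -x end.
- hole_small (a point): Centre, at the underside, of the plate's small through hole (13 mm diameter), 70 mm from the plate's centre towards its +x end.
- jig: Drilling jig fixed to the bench: plywood board 240 x 120 x 15 mm carrying two aluminium rails (42 x 110 mm, their tops 45 mm above the bench), with a wooden stick handle clamped between them, lower than the rails. Origin: centre of the board's underside. x runs along its length from the large pin (nearer the robot) to the small pin, z up.
- jig_seat (a point): Centre of the seat where the plate's underside comes to rest: level with the rail tops, 45 mm above the bench, midway between the pins. Axes as the jig's.
- pin_large (a point): Tip of the large steel pin (14 mm diameter, stands 22 mm above its rail, the last 6 mm tapered), 70 mm from the jig's centre towards -x; the pins are 140 mm apart.
- pin_small (a point): Tip of the small steel pin (10 mm diameter, stands 22 mm above its rail, the last 6 mm tapered), 70 mm from the jig's centre towards +x.
- deadman: Dead-man control fixed to the bench: grey foot 190 x 100 x 14 mm with a pedestal whose two round cheeks (76 mm diameter, 143 mm high) carry the hinge of a sprung handle, plus that handle. Origin: centre of the foot's underside. The handle points along -x from the hinge; a green mark on the cheeks shows level, white its rest, red its bottom stop.
- handle_hinge (a point): The handle's hinge axis (level, along the control's y), 105 mm above the bench and 50 mm from the control's origin towards +x.
- pad (a point): Centre of the top face of the red pad (50 x 50 x 16 mm) at the handle's free end, 120 mm from the hinge. Moves with the handle: about 154 mm above the bench at rest, 113 mm when the handle is level.
- handle (a joint): Angle the handle has been pressed down, rad: 0 at rest (slanting up by 0.35), 0.35 when level, 0.70 at the bottom stop. The spring pushes it back up: pressing at the pad takes about 4 N to start and about 10 N to hold it level.
- glue: Bystander: white bottle with an orange cap, 56 mm diameter, 150 mm high, standing. Origin: centre of its underside.
- wax_tin: Bystander: green round tin, 84 mm diameter, 45 mm high. Origin: centre of its underside.
- ferrule_a: Bystander: brass ferrule (tube), 28 mm diameter, 32 mm high, standing. Origin: centre of its underside.
- ferrule_b: Bystander: steel ferrule (tube), 24 mm diameter, 30 mm high, standing. Origin: centre of its underside.
- mallet: Bystander: mallet with a wooden handle and black head, lying.
- screwdriver: Bystander: screwdriver with a green handle, lying.
- offcut: Bystander: dark wooden offcut 70 x 45 x 30 mm. Origin: centre of its underside.
Things that resemble listed ones, but are neither listed nor needed, are in the scene too. What is shaped like the deadman but blue is not meant.

How it is judged:
By the outcome, as a careful person would: the job done as asked, in the order asked, and still so for the second after the job is handed in, while the arm keeps its last pose, push and grip.
It also fails if it takes over 56 s, if anything falls off the work surface, if the arm or the gripper's body presses on something with over 40 N, if the wrist force passes 120 N, or if a joint passes its speed limit or range.

## Robot

A 7-joint arm with a two-finger parallel gripper is mounted at the origin on the work surface. World frame = base frame: x ahead of the robot, y to its left, z up, the work surface at z = 0. Lengths are in m, angles in rad, forces in N, time in s.
With the tool pointing down it reaches from about 0.425 to 0.975 m from the base axis. Payload 16.7 kg.
Tool frame: the origin (TCP) lies midway between the tips of the shut fingers; the grasp point (between the pads) lies 19 mm behind it (r.grasp_offset is the distance from the TCP to the grasp point, in m); z points along the fingers, y is the direction in which the jaws open and shut (so a half turn about z gives the same grasp; the last joint's range is limited). The gripper opens to 85 mm and grips with 20 to 120 N. Pads are 22 mm wide; open, the fingers measure 114 mm over their backs; the gripper's body (76 mm by 85 mm) begins 54 mm behind the grasp point. The pads swing forward as they close: fully open they stand 13 mm farther back than shut.
Start: joints at [1.004, 0.426, 0.074, 1.606, -0.034, 1.111, -0.067], TCP at [0.274, -0.617, 0.231] pointing down, gripper open.
Joint ranges: [-2.85, 2.85], [-0.5, 2.14], [-1.23, 1.37], [0.21, 2.46], [-1.02, 4.16], [0.16, 2.05], [-2.73, 2.73]. Speed limits (rad/s): [1.89, 1.89, 2.39, 2.39, 3.01, 3.01, 3.01].

## Interface

Orientations are given as a 3x3 rotation matrix whose columns are the frame's x, y, z axes.
In Python, from cell import r gives the robot as it stands.
- The arm moves only by the shell command python3 -m inch 'ROWS' [FORCE]. ROWS is JSON, a list of rows, each a list of 7 numbers: the gripper's target within -1 to 1 (shut at 1, half-way at 0, fully open at -1), then the shift along the tool's x, y, z in cm, then the turn, a rotation vector about the tool's x, y, z in rad. In form: [[fingers, dx, dy, dz, ax, ay, az], ...]. A call has 1 to 10 rows; each row shifts and turns the commanded pose from where the row before left it, along the tool's axes as they then stand; what a row does not reach is not made up. A row lasts 1/8 s, in which the tool goes at most 62.5 mm and 10.7 degrees, less where a joint would pass 70% of its speed; a pose out of reach is approached as far as the arm can. A call with a gripper value outside its range is refused whole. The fingers move at their own pace and stop on an object; FORCE is the grip in N (left out, the last holds). Time passes only in rows, so rows that do not move let the fingers close. It gives the time, the measured TCP pose, the force and the opening at its end, in the units of the state.
- r.read_state(): the state, without advancing time (a new reading comes with each control period).
- r.snapshot(name): name is "scene" or "top" or "wrist"; returns the picture (420x560x3 uint8, red, green, blue); there is no depth.
- r.get_calibration(name): a dict with "K" (3x3 intrinsics, pixels), "D" ([k1, k2, p1, p2, k3] as OpenCV has them; the pictures are not rectified), "rvec" (rotation vector, rad) and "tvec" (3), from world to camera coordinates, as OpenCV has them; the wrist camera has in their place "tool_from_camera" (4x4, takes a point from camera to tool coordinates, whose origin is the TCP and whose axes are the flange's). Camera axes: x right, y down, z forward; pixel columns grow to the right and rows downward; lengths in m; the calibration is good to about 2 mm. A picture is of the moment at which its call begins: read the wrist's pose just before it. get_calibration takes no time and is no camera call.
- r.sign_off(): hands the job in, once; it reports no verdict.
The state is a dict: "time_s": time; "joints": joint angles; "qvel": joint speeds; "joint_efforts": joint torques, N m; "tool_pos": TCP position; "tool_rot": TCP orientation; "wrist_force": force on the tool from outside, world axes, zero at the start; "moment": the same for the moment, N m; "gripper_width": opening from 0.0 (shut) to 1.0 (fully open).
Only numpy, scipy, OpenCV 4.12 (cv2) and the standard library are available. Lean on these libraries where they do the work, as an engineer would, in place of code of your own. Each camera call takes 0.05 s, during which the arm holds its last target.

## Working session

There is one attempt and no reset: what is moved stays moved. The work goes in short steps, Python scripts to look and compute and a shell command to move; the robot and the scene stay as the last step left them, time stands still between calls to the robot, and variables do not carry over. Pictures are saved under pics/ and viewed, and the job is handed in when it is done.

```bash
ls; mkdir -p pics
python3 - <<'E'
from cell import r
import cv2,numpy as np
np.set_printoptions(precision=4,suppress=True)
s=r.read_state();print({k:np.round(v,3) for k,v in s.items()})
for n in("scene","top","wrist"):
    im=r.snapshot(n);cv2.imwrite(f"pics/{n}0.png",im[:,:,::-1]);print(n,r.get_calibration(n))
print(r.grasp_offset)
E
```

```text
pics
{'time_s': np.float64(0.0), 'joints': array([ 1.003,  0.427,  0.074,  1.607, -0.034,  1.111, -0.067]), 'qvel': array([-0.001, -0.   ,  0.001,  0.   ,  0.   ,  0.   ,  0.   ]), 'joint_efforts': array([ -0.003, -94.981,   3.759, -46.353,   0.019,   0.01 ,  -0.   ]), 'tool_pos': array([ 0.274, -0.617,  0.231]), 'tool_rot': array([[ 0.914,  0.406, -0.001],
       [ 0.406, -0.914,  0.001],
       [-0.   , -0.001, -1.   ]]), 'wrist_force': array([-1.226,  0.543, -0.267]), 'moment': array([-0.008,  0.008, -0.027]), 'gripper_width': np.float64(1.001)}
scene {'K': array([[483.1064,   0.    , 278.7764],
       [  0.    , 483.1064, 209.5383],
       [  0.    ,   0.    ,   1.    ]]), 'D': array([0.0037, 0.    , 0.    , 0.    , 0.    ]), 'rvec': array([ 1.4544,  2.2182, -0.7758]), 'tvec': array([ 0.2213, -0.3376,  1.4718])}
top {'K': array([[464.0984,   0.    , 281.3766],
       [  0.    , 464.0984, 215.243 ],
       [  0.    ,   0.    ,   1.    ]]), 'D': array([-0.0059,  0.    ,  0.    ,  0.    ,  0.    ]), 'rvec': array([ 2.1367, -2.1103,  0.1785]), 'tvec': array([0.0034, 0.5545, 1.1508])}
wrist {'K': array([[325.5719,   0.    , 280.1796],
       [  0.    , 325.5719, 211.0535],
       [  0.    ,   0.    ,   1.    ]]), 'D': array([-0.0372,  0.    ,  0.    ,  0.    ,  0.    ]), 'tool_from_camera': array([[-0.0002, -0.9539, -0.3003,  0.0771],
       [ 1.    , -0.0007,  0.0013,  0.0003],
       [-0.0014, -0.3003,  0.9539, -0.1435],
       [ 0.    ,  0.    ,  0.    ,  1.    ]])}
0.0187
```

View pics/scene0.png

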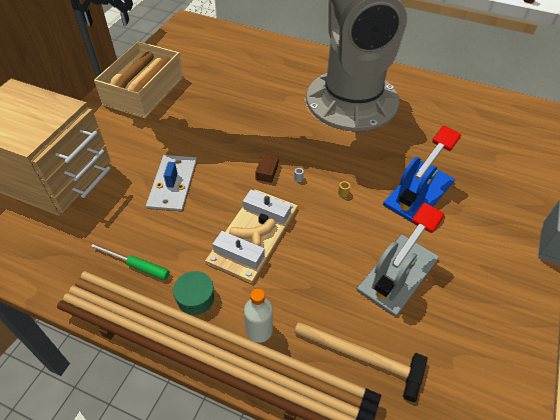

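View pics/top0.png

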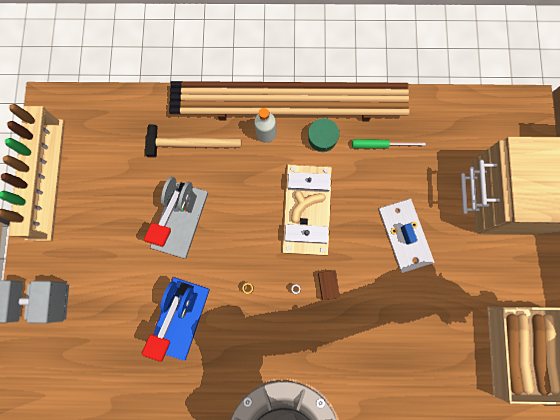

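View pics/wrist0.png

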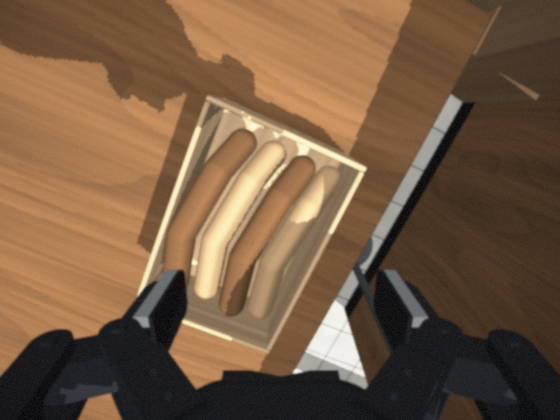

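```bash
cat > h.py <<'E'
import cv2,numpy as np
from cell import r
np.set_printoptions(precision=4,suppress=True)
def cam(n,st=None):
    c=r.get_calibration(n)
    if n=="wrist":
        T=np.array(c["tool_from_camera"]);R=np.array(st["tool_rot"]);p=np.array(st["tool_pos"])
        Rw=R@T[:3,:3];C=R@T[:3,3]+p
        Rc=Rw.T;t=-Rc@C
    else:
        Rc=cv2.Rodrigues(np.array(c["rvec"]))[0];t=np.array(c["tvec"])
    return np.array(c["K"]),np.array(c["D"]),Rc,t
def ray(c,px):
    K,D,R,t=c
    u=cv2.undistortPoints(np.array(px,float).reshape(-1,1,2),K,D).reshape(-1,2)
    d=np.c_[u,np.ones(len(u))]@R
    return -R.T@t,d
def onz(c,px,z):
    C,d=ray(c,px);return C+d*((z-C[2])/d[:,2])[:,None]
def proj(c,P):
    K,D,R,t=c
    return cv2.projectPoints(np.array(P,float).reshape(-1,1,3),cv2.Rodrigues(R)[0],t,K,D)[0].reshape(-1,2)
def tri(c1,p1,c2,p2):
    A,d=ray(c1,p1);B,e=ray(c2,p2);d=d[0]/np.linalg.norm(d);e=e[0]/np.linalg.norm(e)
    s=np.linalg.lstsq(np.c_[d,-e],B-A,rcond=None)[0]
    a=A+d*s[0];b=B+e*s[1];return (a+b)/2,np.linalg.norm(a-b)
E
python3 - <<'E'
from h import *
im=cv2.imread("pics/top0.png");sc=cv2.imread("pics/scene0.png")
def crop(im,x,y,w,h,k):return cv2.resize(im[y:y+h,x:x+w],None,fx=k,fy=k,interpolation=cv2.INTER_CUBIC)
a=crop(im,375,190,65,90,6);b=crop(im,275,160,65,100,6)
b=cv2.resize(b,(390,540));cv2.imwrite("pics/c1.png",np.hstack([a,b]))
a=crop(im,140,170,80,95,5);b=crop(sc,355,195,90,125,4)
a=cv2.resize(a,(400,475));b=cv2.resize(b,(342,475));cv2.imwrite("pics/c2.png",np.hstack([a,b]))
a=crop(sc,140,145,65,75,6);b=crop(sc,200,180,105,105,4);b=cv2.resize(b,(400,450));cv2.imwrite("pics/c3.png",np.hstack([a,b]))
E
```

```text
(no output)
```

View pics/c1.png

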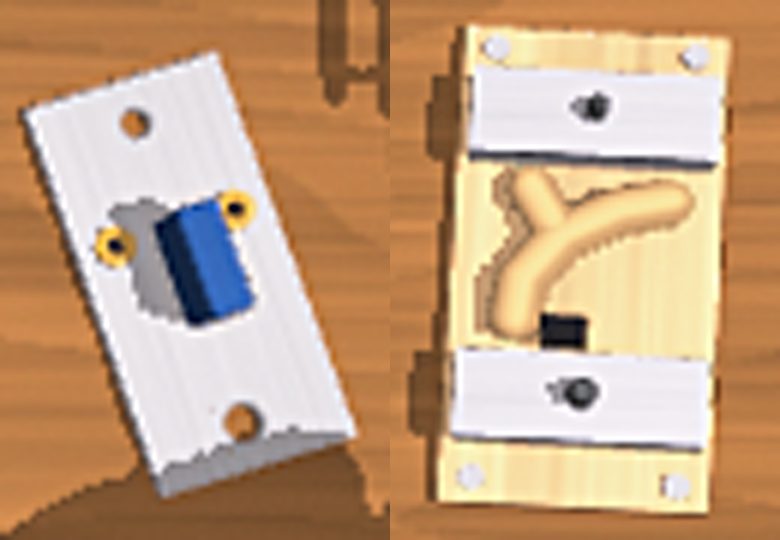

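View pics/c2.png

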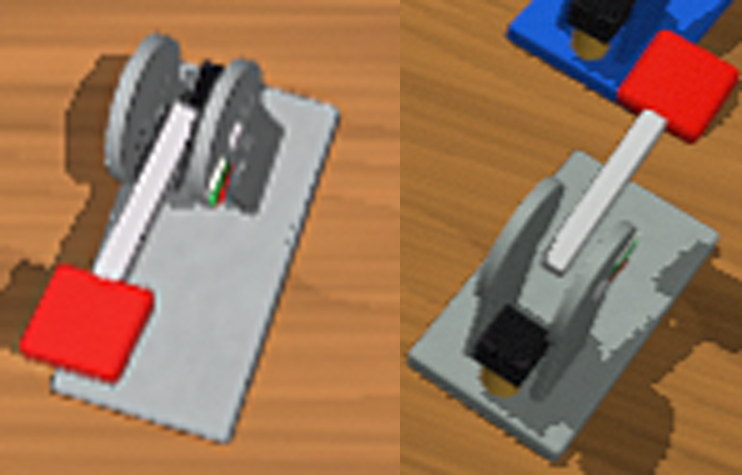

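View pics/c3.png

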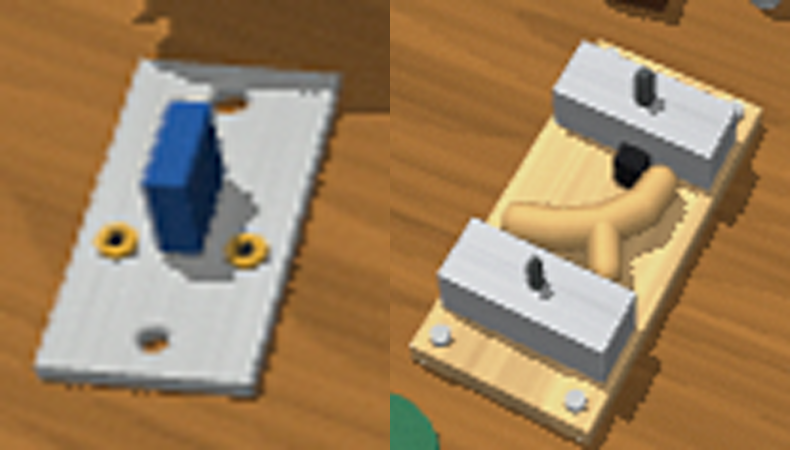

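Run:
```python
from h import *
t=cam("top");s=cam("scene")
off=lambda a,o,k:np.array(a,float)/k+np.array(o)-.5+.5/np.array(k)
P=onz(t,off([(25,110),(215,55),(355,435),(165,495)],(375,190),6),.008);print("plate",P,P.mean(0))
print([np.linalg.norm(P[i]-P[(i+1)%4]) for i in range(4)])
h=onz(t,off([(242,420),(136,124)],(375,190),6),.006);d=h[1]-h[0];print("holes",h,h.mean(0),np.linalg.norm(d),np.degrees(np.arctan2(d[1],d[0])))
k=np.array([6,5.4])
J=onz(t,off(np.array([(470,25),(730,38),(708,512),(438,498)])-[390,0],(275,160),k),.015);print("jig",J,J.mean(0));d=(J[0]+J[1]-J[2]-J[3])/2;print(np.linalg.norm(d),np.degrees(np.arctan2(d[1],d[0])),np.linalg.norm(J[0]-J[1]))
pn=onz(t,off(np.array([(583,393),(598,105)])-[390,0],(275,160),k),.056);d=pn[1]-pn[0];print("pins",pn,pn.mean(0),np.linalg.norm(d),np.degrees(np.arctan2(d[1],d[0])))
im=cv2.cvtColor(cv2.imread("pics/top0.png"),cv2.COLOR_BGR2HSV);sc=cv2.cvtColor(cv2.imread("pics/scene0.png"),cv2.COLOR_BGR2HSV)
for I,c,n in((im,t,"t"),(sc,s,"s")):
    m=((I[:,:,0]<5)|(I[:,:,0]>175))&(I[:,:,1]>200)&(I[:,:,2]>120)
    N,l,st,ce=cv2.connectedComponentsWithStats(m.astype(np.uint8))
    for i in range(1,N):
        if st[i,4]>100: print(n,st[i],ce[i],onz(c,[ce[i]],.15))
F=onz(t,off([(340,105),(230,442),(52,390)],(140,170),5),.014);print("foot",F,np.linalg.norm(F[0]-F[1]),np.linalg.norm(F[1]-F[2]));d=F[0]-F[1];print(np.degrees(np.arctan2(d[1],d[0])),(F[0]+F[2])/2)
```

```text
plate [[ 0.5848 -0.2499  0.008 ]
 [ 0.6109 -0.3356  0.008 ]
 [ 0.4416 -0.3906  0.008 ]
 [ 0.4145 -0.3068  0.008 ]] [ 0.513  -0.3207  0.008 ]
[np.float64(0.08951473567894644), np.float64(0.178006025503131), np.float64(0.0880700433787681), np.float64(0.1795479563178944)]
holes [[ 0.4478 -0.3421  0.006 ]
 [ 0.5794 -0.2997  0.006 ]] [ 0.5136 -0.3209  0.006 ] 0.13828633329041232 17.826486938190506
jig [[ 0.7016 -0.0052  0.015 ]
 [ 0.6961 -0.1227  0.015 ]
 [ 0.4578 -0.1117  0.015 ]
 [ 0.4631  0.0062  0.015 ]] [ 0.5796 -0.0584  0.015 ]
0.23864252849307266 -2.692567615031031 0.11765084091040476
pins [[ 0.5095 -0.0552  0.056 ]
 [ 0.65   -0.0612  0.056 ]] [ 0.5798 -0.0582  0.056 ] 0.14057901933215633 -2.454210118125552
t [144 223  26  23 399] [156.6566 234.1078] [[0.4878 0.3024 0.15  ]]
t [142 335  28  26 487] [155.4148 347.5873] [[0.2294 0.2896 0.15  ]]
s [433 126  28  23 372] [446.8011 136.8656] [[0.2355 0.2929 0.15  ]]
s [413 203  31  28 520] [428.225  216.5462] [[0.4933 0.3044 0.15  ]]
foot [[0.6259 0.2104 0.014 ]
 [0.4438 0.2607 0.014 ]
 [0.47   0.3563 0.014 ]] 0.18900075385427753 0.0990894118058042
-15.456614308291792 [0.548  0.2833 0.014 ]
```

```bash
python3 -m inch '[[-1,2.95,-3.88,0,0,0,0],[-1,2.95,-3.88,0,0,0,0],[-1,2.95,-3.88,0,0,0,0],[-1,2.95,-3.88,0,0,0,0],[-1,2.95,-3.88,0,0,0,0],[-1,4.2,0.4,0,0,0,0],[-1,4.2,0.4,0,0,0,0],[-1,4.2,0.4,0,0,0,0],[-1,0,0,0,0,0,0.107],[-1,0,0,0,0,0,0]]'
python3 - <<'E'
from h import *
s=r.read_state();im=r.snapshot("wrist");cv2.imwrite("pics/w1.png",im[:,:,::-1])
import json;json.dump({k:np.array(s[k]).tolist() for k in("tool_pos","tool_rot")},open("pics/w1.json","w"))
print(s["tool_pos"],s["tool_rot"],s["joints"],s["wrist_force"])
E
```

```text
time_s: 1.4
tool_pos: [0.45, -0.3393, 0.231]
tool_rot: [[0.952, 0.307, -0.001], [0.307, -0.952, 0.0], [-0.001, -0.001, -1.0]]
wrist_force: [-0.9, -0.3, 0.7]
gripper_width: 0.997
[ 0.45   -0.3393  0.231 ] [[ 0.9518  0.3067 -0.0007]
 [ 0.3067 -0.9518  0.0004]
 [-0.0005 -0.0006 -1.    ]] [ 0.5984  0.2491 -0.0788  1.8541  0.0225  1.04   -0.7485] [-0.9216 -0.3032  0.7213]
```

View pics/w1.png

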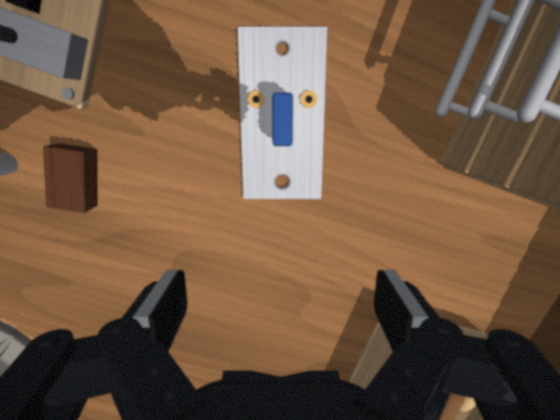

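Run:
```python
from h import *
import json
s=json.load(open("pics/w1.json"));c=cam("wrist",s);im=cv2.imread("pics/w1.png")
H=cv2.cvtColor(im,cv2.COLOR_BGR2HSV)
m=((H[:,:,0]>100)&(H[:,:,0]<125)&(H[:,:,1]>150)).astype(np.uint8)
N,l,st,ce=cv2.connectedComponentsWithStats(m);i=1+np.argmax(st[1:,4]);print(st[i])
b=cv2.boxPoints(cv2.minAreaRect(np.argwhere(l==i)[:,::-1].astype(np.float32)))
P=onz(c,b,.053);print("block",P,P.mean(0))
Q=onz(c,[(238,27),(327,27),(322,199),(243,199)],.008);print("plate",Q,Q.mean(0),[np.linalg.norm(Q[i]-Q[i-1]) for i in range(4)])
d=Q[:2].mean(0)-Q[2:].mean(0);print(np.degrees(np.arctan2(d[1],d[0])))
g=cv2.cvtColor(im,cv2.COLOR_BGR2GRAY)
h=[]
for x,y in((282,181),(282,48)):
    w=H[y-12:y+13,x-12:x+13];mm=(w[:,:,1]>70);yy,xx=np.nonzero(mm);h.append((xx.mean()+x-12,yy.mean()+y-12));print(mm.sum(),h[-1])
h=onz(c,h,.006);d=h[1]-h[0];print("holes",h,h.mean(0),np.linalg.norm(d),np.degrees(np.arctan2(d[1],d[0])))
R=np.array(s["tool_rot"]);ctr=h.mean(0)
print("tool delta cm",R.T@(np.array([ctr[0],ctr[1],.016])-s["tool_pos"])*100)
```

```text
[273  94  18  51 860]
block [[ 0.5343 -0.3057  0.053 ]
 [ 0.5391 -0.3208  0.053 ]
 [ 0.4953 -0.3353  0.053 ]
 [ 0.4902 -0.3196  0.053 ]] [ 0.5147 -0.3204  0.053 ]
plate [[ 0.5866 -0.2511  0.008 ]
 [ 0.6143 -0.3368  0.008 ]
 [ 0.4427 -0.3935  0.008 ]
 [ 0.4145 -0.3058  0.008 ]] [ 0.5145 -0.3218  0.008 ] [np.float64(0.18063713922693964), np.float64(0.09012269266472703), np.float64(0.18070017214130285), np.float64(0.09219798542895861)]
17.96111766396024
124 (np.float64(281.741935483871), np.float64(180.57258064516128))
102 (np.float64(281.8333333333333), np.float64(48.31372549019608))
holes [[ 0.4488 -0.3422  0.006 ]
 [ 0.5815 -0.2994  0.006 ]] [ 0.5151 -0.3208  0.006 ] 0.13948772424692907 17.885224264802396
tool delta cm [ 6.7788  0.2474 21.4923]
```

```bash
python3 -m inch '[[-1,3.4,0.1,0,0,0,0],[-1,3.4,0.1,0,0,0,0],[-1,0,0,4,0,0,0],[-1,0,0,4,0,0,0],[-1,0,0,4,0,0,0],[-1,0,0,4,0,0,0],[-1,0,0,3,0,0,0],[-1,0,0,2.3,0,0,0],[-1,0,0,0,0,0,0]]' 60
python3 -m inch '[[1,0,0,0,0,0,0],[1,0,0,0,0,0,0],[1,0,0,0,0,0,0],[1,0,0,0,0,0,0],[1,0,0,0,0,0,0],[1,0,0,0,0,0,0],[1,0,0,0,0,0,0],[1,0,0,0,0,0,0]]' 60
```

```text
time_s: 2.58
tool_pos: [0.5139, -0.3207, 0.017]
tool_rot: [[0.952, 0.307, -0.003], [0.307, -0.952, 0.001], [-0.002, -0.002, -1.0]]
wrist_force: [-0.6, 0.1, 0.2]
gripper_width: 0.996
time_s: 3.58
tool_pos: [0.5157, -0.3209, 0.019]
tool_rot: [[0.952, 0.306, 0.001], [0.306, -0.952, -0.0], [0.001, 0.001, -1.0]]
wrist_force: [-1.6, 0.8, 7.6]
gripper_width: 0.226
```

```bash
python3 -m inch '[[1,0,0,-2,0,0,0],[1,0,0,-3,0,0,0],[1,0,0,-4,0,0,0],[1,0,0,-4,0,0,0],[1,0,0,-3,0,0,0],[1,0,0,0,0,0,0],[1,0,0,0,0,0,0]]'
python3 - <<'E'
from h import *
s=r.read_state();im=r.snapshot("wrist");cv2.imwrite("pics/w2.png",im[:,:,::-1])
print(s["tool_pos"],s["gripper_width"],s["wrist_force"],s["moment"])
E
```

```text
time_s: 4.45
tool_pos: [0.5147, -0.3204, 0.1778]
tool_rot: [[0.952, 0.306, -0.001], [0.306, -0.952, 0.0], [-0.001, -0.001, -1.0]]
wrist_force: [-0.3, 0.5, -5.4]
gripper_width: 0.228
[ 0.5147 -0.3204  0.1778] 0.22775476353051957 [-0.3266  0.5357 -5.4424] [0.0082 0.0333 0.0121]
```

View pics/w2.png

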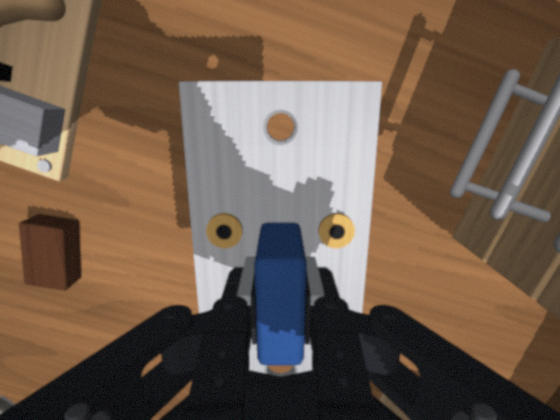

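```bash
python3 -m inch '[[1,2.45,-2.78,-0.55,0,0,0],[1,2.45,-2.78,-0.55,0,0,0],[1,2.45,-2.78,-0.55,0,0,0],[1,2.45,-2.78,-0.55,0,0,0],[1,0,0,0,0,0,-0.173],[1,0,0,0,0,0,-0.173],[1,0,0,0,0,0,-0.173],[1,0,0,0,0,0,-0.173],[1,0,0,0,0,0,-0.173],[1,0,0,0,0,0,-0.173]]'
python3 -m inch '[[1,0,0,0,0,0,-0.173],[1,0,0,0,0,0,0],[1,0,0,0,0,0,0],[1,0,0,0,0,0,0]]'
python3 - <<'E'
from h import *
import json
s=r.read_state();im=r.snapshot("wrist");cv2.imwrite("pics/w3.png",im[:,:,::-1])
json.dump({k:np.array(s[k]).tolist() for k in("tool_pos","tool_rot")},open("pics/w3.json","w"))
print(s["tool_pos"],s["gripper_width"],s["joints"])
E
```

```text
time_s: 5.75
tool_pos: [0.5739, -0.1847, 0.1988]
tool_rot: [[0.215, 0.977, -0.002], [0.977, -0.215, 0.001], [0.0, -0.003, -1.0]]
wrist_force: [0.6, -0.2, -4.4]
gripper_width: 0.225
time_s: 6.25
tool_pos: [0.5746, -0.1848, 0.2001]
tool_rot: [[0.051, 0.999, -0.0], [0.999, -0.051, 0.0], [0.0, -0.0, -1.0]]
wrist_force: [-0.2, 0.6, -4.7]
gripper_width: 0.224
[ 0.5746 -0.1848  0.2001] 0.22428703947837128 [ 0.5049  0.3658 -0.3777  1.783   0.1551  1.0224  0.0174]
```

View pics/w3.png

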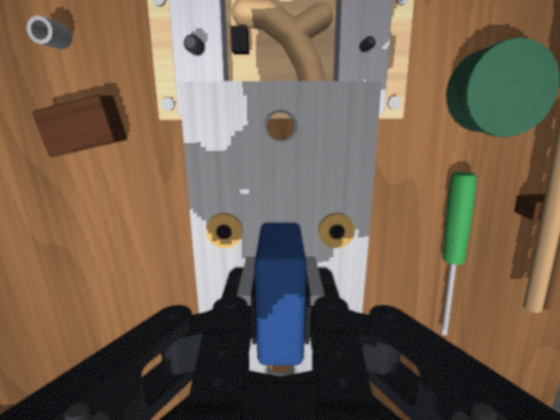

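Run:
```python
from h import *
im=cv2.imread("pics/w3.png")
a=cv2.resize(im[20:70,170:225],None,fx=7,fy=7,interpolation=cv2.INTER_CUBIC);b=cv2.resize(im[20:70,340:395],None,fx=7,fy=7,interpolation=cv2.INTER_CUBIC)
cv2.imwrite("pics/c4.png",np.hstack([a,b]))
a=cv2.resize(im[75:255,170:390],None,fx=3,fy=3,interpolation=cv2.INTER_CUBIC)
cv2.imwrite("pics/c5.png",a)
```

```text
(no output)
```

View pics/c4.png

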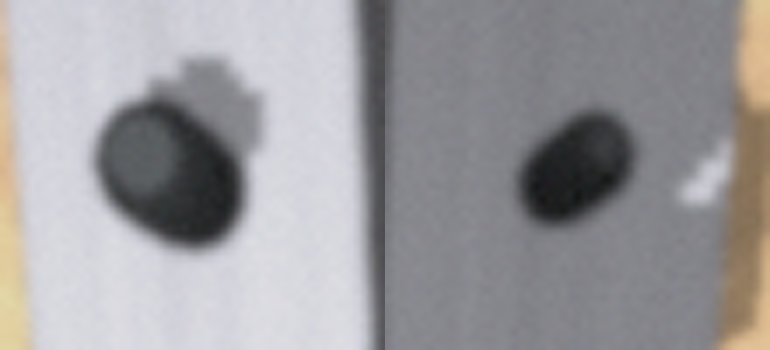

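View pics/c5.png

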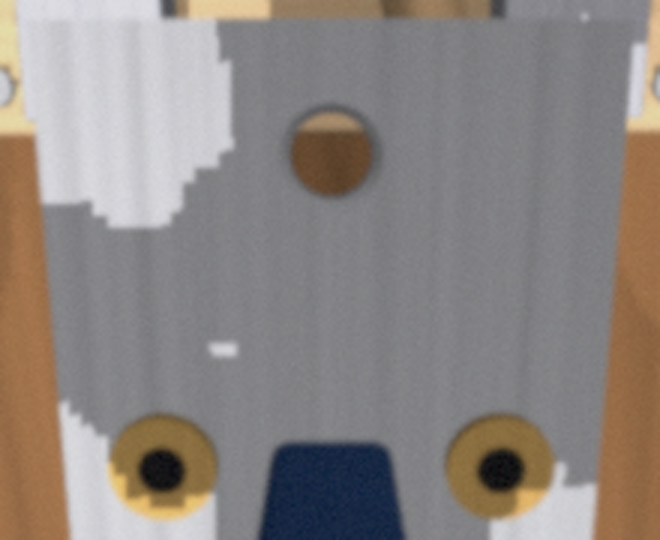

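Run:
```python
from h import *
import json
s=json.load(open("pics/w3.json"));c=cam("wrist",s);R=np.array(s["tool_rot"]);p=np.array(s["tool_pos"])
q=lambda x,y,ox,oy,k:(ox+x/k-.5+.5/k,oy+y/k-.5+.5/k)
tips=onz(c,[q(140,158,170,20,7),q(219,147,340,20,7)],.067)
base=onz(c,[q(191,195,170,20,7),q(171,186,340,20,7)],.045)
for n,a in(("tip",tips),("base",base)):
    d=a[1]-a[0];print(n,a,a.mean(0),np.linalg.norm(d),np.degrees(np.arctan2(d[1],d[0])))
# plate in tool, top at tool z=.011
bush=[q(162,468,170,75,3),q(500,468,170,75,3)];hole=q(333,152,170,75,3)
cor=[q(20,18,170,75,3),q(636,18,170,75,3)]
f=lambda px,dz:(onz(c,px,p[2]-dz)-p)@R*1000
print("tcp z top .011");print("bush",f(bush,.010));print("hole",f([hole],.011));print("cor",f(cor,.011))
print("block far top edge",f([(264,223),(301,223)],.019-.053))
H=f([(280.3,370)],.011);print(H)
```

```text
tip [[ 0.5116 -0.055   0.067 ]
 [ 0.6517 -0.0611  0.067 ]] [ 0.5816 -0.058   0.067 ] 0.14025336832489033 -2.4940324119836137
base [[ 0.5118 -0.0552  0.045 ]
 [ 0.6518 -0.0614  0.045 ]] [ 0.5818 -0.0583  0.045 ] 0.140102907214124 -2.5432637262419284
tcp z top .011
bush [[ 17.8423 -28.0818  10.0139]
 [ 17.8129  28.7806   9.9901]]
hole [[69.296   0.6743 11.0081]]
cor [[ 88.8461 -45.813   11.0299]
 [ 88.8194  45.6836  10.9915]]
block far top edge [[ 37.6674  -5.3831 -33.9932]
 [ 37.6605   7.8223 -33.9987]]
[[-71.2906   0.4876  10.9912]]
```

```bash
python3 -m inch '[[1,0,0,0,0,0,0.174],[1,0,0,0,0,0,0.174],[1,0,0,0,0,0,0.174],[1,0,0,0,0,0,0.174],[1,0,0,0,0,0,0.174],[1,0,0,0,0,0,0.174],[1,0,0,0,0,0,0.174],[1,0,0,0,0,0,0.174],[1,0,0,0,0,0,0.172],[1,0,0,0,0,0,0]]'
python3 -m inch '[[1,0.1,-4.2,0,0,0,0],[1,0.1,-4.2,0,0,0,0],[1,0.1,-4.3,0,0,0,0],[1,0,0,3,0,0,0],[1,0,0,3,0,0,0],[1,0,0,3,0,0,0],[1,0,0,0,0,0,0],[1,0,0,0,0,0,0],[1,0,0,0,0,0,0]]'
python3 - <<'E'
from h import *
import json
s=r.read_state();im=r.snapshot("wrist")[:,:,::-1];cv2.imwrite("pics/w4.png",im)
json.dump({k:np.array(s[k]).tolist() for k in("tool_pos","tool_rot")},open("pics/w4.json","w"))
R=s["tool_rot"];print(s["tool_pos"],s["gripper_width"],np.degrees(np.arctan2(R[1,0],R[0,0])))
cv2.imwrite("pics/c6.png",cv2.resize(im[75:255,170:390],None,fx=3,fy=3,interpolation=cv2.INTER_CUBIC))
cv2.imwrite("pics/c7.png",cv2.resize(im[100:155,250:310],None,fx=10,fy=10,interpolation=cv2.INTER_CUBIC))
E
```

```text
time_s: 7.55
tool_pos: [0.5747, -0.1846, 0.2004]
tool_rot: [[0.999, -0.042, 0.0], [-0.042, -0.999, -0.0], [0.0, 0.0, -1.0]]
wrist_force: [0.2, 0.5, -4.9]
gripper_width: 0.223
time_s: 8.68
tool_pos: [0.5839, -0.0582, 0.1118]
tool_rot: [[0.999, -0.042, 0.002], [-0.042, -0.999, 0.0], [0.002, -0.0, -1.0]]
wrist_force: [0.2, -0.0, -4.7]
gripper_width: 0.228
[ 0.5839 -0.0582  0.1118] 0.22785790778200074 -2.3821248225404403
```

View pics/w4.png

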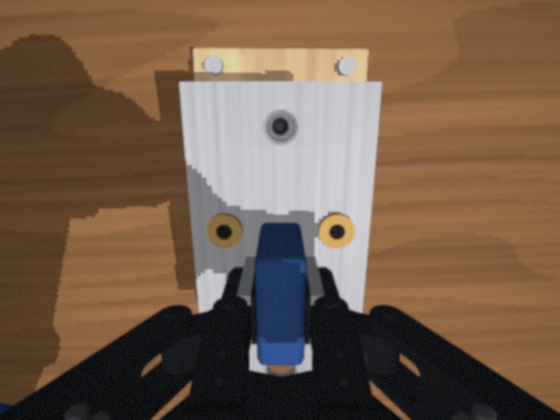

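View pics/c7.png

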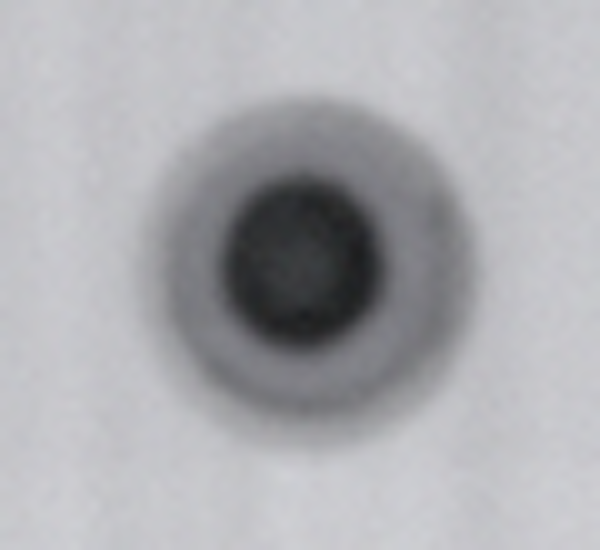

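Run:
```python
from h import *
import json
s=json.load(open("pics/w4.json"));c=cam("wrist",s);R=np.array(s["tool_rot"]);p=np.array(s["tool_pos"])
q=lambda x,y,ox,oy,k:(ox+x/k-.5+.5/k,oy+y/k-.5+.5/k)
a=onz(c,[q(303,263,250,100,10)],.066);b=onz(c,[q(313,272,250,100,10)],p[2]-.011)
print("pin",a,(a-p)@R*1000,"hole",b,(b-p)@R*1000)
```

```text
pin [[ 0.652  -0.0611  0.066 ]] [[68.144   0.1495 45.9209]] hole [[ 0.6532 -0.0617  0.1008]] [[69.4035  0.6099 11.1474]]
```

```bash
python3 -m inch '[[1,-0.12,-0.03,1,0,0,0.002],[1,0,0,1,0,0,0],[1,0,0,0,0,0,0],[1,0,0,0,0,0,0],[1,0,0,0,0,0,0]]'
python3 - <<'E'
from h import *
import json
s=r.read_state();im=r.snapshot("wrist")[:,:,::-1];cv2.imwrite("pics/w5.png",im)
json.dump({k:np.array(s[k]).tolist() for k in("tool_pos","tool_rot")},open("pics/w5.json","w"))
R=s["tool_rot"];print(s["tool_pos"],s["gripper_width"],np.degrees(np.arctan2(R[1,0],R[0,0])),R)
cv2.imwrite("pics/c8.png",cv2.resize(im[100:155,250:310],None,fx=10,fy=10,interpolation=cv2.INTER_CUBIC))
cv2.imwrite("pics/s5.png",cv2.resize(r.snapshot("scene")[170:290,190:310,::-1],None,fx=4,fy=4,interpolation=cv2.INTER_CUBIC))
E
```

```text
time_s: 9.35
tool_pos: [0.582, -0.0578, 0.0906]
tool_rot: [[0.999, -0.044, 0.0], [-0.044, -0.999, 0.0], [0.0, -0.0, -1.0]]
wrist_force: [0.4, 0.6, -4.8]
gripper_width: 0.223
[ 0.582  -0.0578  0.0906] 0.22256924007766893 -2.535386571753906 [[ 0.999  -0.0442  0.0004]
 [-0.0442 -0.999   0.    ]
 [ 0.0004 -0.     -1.    ]]
```

View pics/c8.png

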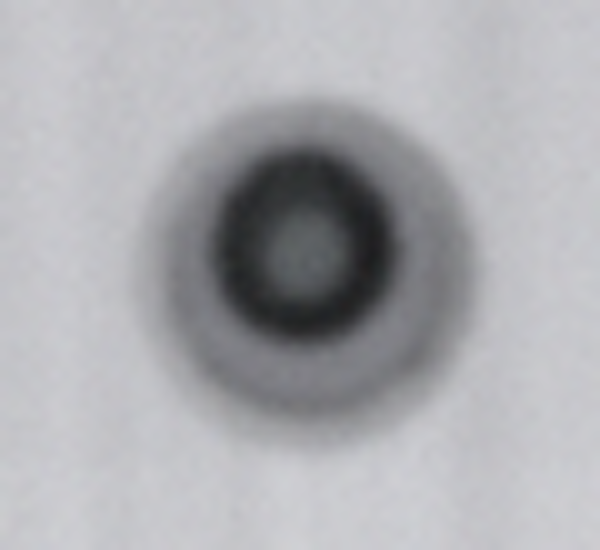

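View pics/s5.png

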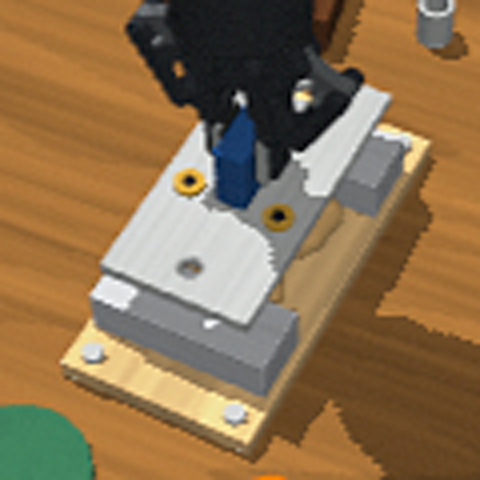

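Run:
```python
from h import *
import json
s=json.load(open("pics/w5.json"));c=cam("wrist",s);R=np.array(s["tool_rot"]);p=np.array(s["tool_pos"])
q=lambda x,y,ox,oy,k:(ox+x/k-.5+.5/k,oy+y/k-.5+.5/k)
a=onz(c,[q(304,250,250,100,10),q(304,247,250,100,10)],.0655);b=onz(c,[q(313,272,250,100,10)],p[2]-.011)
print("pin",a,(a-p)@R*1000,"hole",b,(b-p)@R*1000)
```

```text
pin [[ 0.6517 -0.0611  0.0655]
 [ 0.6519 -0.0611  0.0655]] [[69.7755  0.1983 25.091 ]
 [69.9219  0.1984 25.0911]] hole [[ 0.6513 -0.0615  0.0796]] [[69.4091  0.6084 11.0256]]
```

```bash
python3 -m inch '[[1,0.03,-0.02,0.4,0,0,0],[1,0,0,0.4,0,0,0],[1,0,0,0.4,0,0,0],[1,0,0,0,0,0,0],[1,0,0,0,0,0,0]]'
python3 -m inch '[[1,0,0,0.3,0,0,0],[1,0,0,0.3,0,0,0],[1,0,0,0,0,0,0],[1,0,0,0,0,0,0]]'
```

```text
time_s: 10.07
tool_pos: [0.5822, -0.0576, 0.0784]
tool_rot: [[0.999, -0.044, 0.0], [-0.044, -0.999, 0.0], [0.0, -0.0, -1.0]]
wrist_force: [-0.3, 0.0, -4.1]
gripper_width: 0.228
time_s: 10.58
tool_pos: [0.5822, -0.0576, 0.0723]
tool_rot: [[0.999, -0.044, -0.0], [-0.044, -0.999, 0.0], [-0.0, -0.0, -1.0]]
wrist_force: [0.3, -0.3, -4.3]
gripper_width: 0.231
```

```bash
python3 -m inch '[[1,0,0,0.3,0,0,0],[1,0,0,0.3,0,0,0],[1,0,0,0.1,0,0,0],[1,0,0,0,0,0,0],[1,0,0,0,0,0,0]]'
```

```text
time_s: 11.2
tool_pos: [0.5822, -0.0576, 0.0654]
tool_rot: [[0.999, -0.044, 0.0], [-0.044, -0.999, 0.0], [0.0, -0.0, -1.0]]
wrist_force: [-0.1, -0.1, -3.7]
gripper_width: 0.222
```

```bash
python3 -m inch '[[1,0,0,0.1,0,0,0],[1,0,0,0,0,0,0],[1,0,0,0,0,0,0]]'
```

```text
time_s: 11.58
tool_pos: [0.5821, -0.0576, 0.0643]
tool_rot: [[0.999, -0.044, -0.0], [-0.044, -0.999, 0.0], [-0.0, -0.0, -1.0]]
wrist_force: [-0.3, 0.9, -4.1]
gripper_width: 0.228
```

```bash
python3 -m inch '[[1,0,0,0.1,0,0,0],[1,0,0,0,0,0,0],[1,0,0,0,0,0,0]]'; python3 -m inch '[[1,0,0,0.1,0,0,0],[1,0,0,0,0,0,0],[1,0,0,0,0,0,0]]'
```

```text
time_s: 11.95
tool_pos: [0.5823, -0.0576, 0.0641]
tool_rot: [[0.999, -0.044, 0.0], [-0.044, -0.999, -0.0], [0.0, 0.0, -1.0]]
wrist_force: [-4.3, -0.5, 8.9]
gripper_width: 0.227
time_s: 12.32
tool_pos: [0.5823, -0.0576, 0.064]
tool_rot: [[0.999, -0.044, 0.001], [-0.044, -0.999, -0.0], [0.001, 0.0, -1.0]]
wrist_force: [-12.4, 1.0, 26.5]
gripper_width: 0.226
```

```bash
python3 -m inch '[[1,0,0,-0.15,0,0,0],[1,0,0,0,0,0,0],[-0.2,0,0,0,0,0,0],[-0.2,0,0,0,0,0,0],[-0.2,0,0,0,0,0,0],[-0.2,0,0,0,0,0,0],[-0.2,0,0,0,0,0,0]]'; python3 -m inch '[[-0.2,0,0,-1,0,0,0],[-0.2,0,0,-2,0,0,0],[-0.2,0,0,-4,0,0,0],[-0.2,0,0,-5,0,0,0],[-0.2,0,0,-4,0,0,0],[-0.2,-3,0,0,0,0,0],[-0.2,0,0,0,0,0,0]]'
python3 - <<'E'
from h import *
s=r.read_state();im=r.snapshot("wrist")[:,:,::-1];cv2.imwrite("pics/w6.png",im)
print(s["tool_pos"])
im=r.snapshot("scene")[:,:,::-1];cv2.imwrite("pics/s6.png",im);cv2.imwrite("pics/s6c.png",cv2.resize(im[170:290,190:310],None,fx=4,fy=4,interpolation=cv2.INTER_CUBIC))
E
```

```text
time_s: 13.2
tool_pos: [0.5821, -0.0576, 0.0638]
tool_rot: [[0.999, -0.044, -0.0], [-0.044, -0.999, 0.0], [-0.0, -0.0, -1.0]]
wrist_force: [-0.8, 1.2, -0.7]
gripper_width: 0.601
time_s: 14.08
tool_pos: [0.551, -0.0564, 0.2252]
tool_rot: [[0.999, -0.044, 0.001], [-0.044, -0.999, -0.0], [0.001, 0.0, -1.0]]
wrist_force: [0.3, -0.1, -0.8]
gripper_width: 0.602
[ 0.551  -0.0564  0.2252]
```

View pics/w6.png

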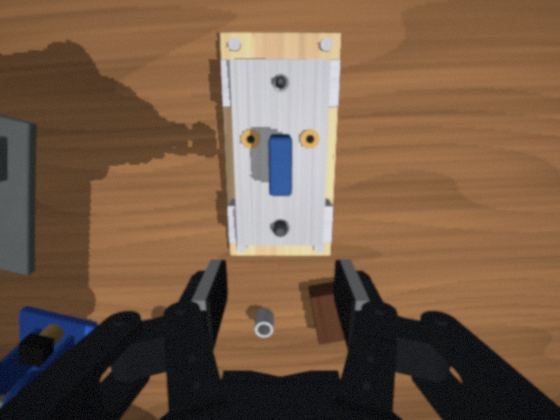

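View pics/s6c.png

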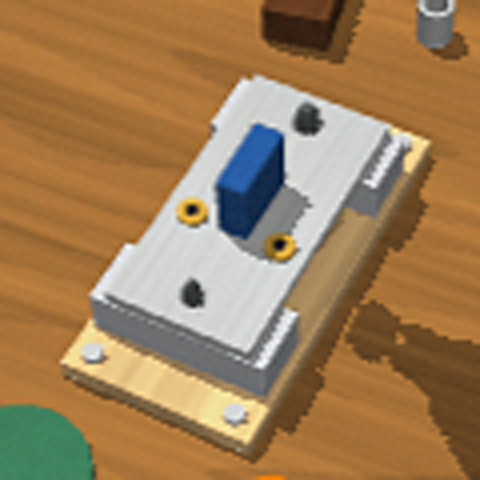

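```bash
python3 -m inch '[[1,-1.96,-4.44,0,0,0,0],[1,-1.96,-4.44,0,0,0,0],[1,-1.96,-4.44,0,0,0,0],[1,-1.96,-4.44,0,0,0,0],[1,-1.96,-4.44,0,0,0,0],[1,-1.96,-4.44,0,0,0,0],[1,-1.96,-4.44,0,0,0,0],[1,-1.96,-4.44,0,0,0,0],[1,0,0,0,0,0,0.11],[1,0,0,0,0,0,0.11]]' 60; python3 -m inch '[[1,0,0,0,0,0,0],[1,0,0,0,0,0,0]]'
python3 - <<'E'
from h import *
import json
s=r.read_state();im=r.snapshot("wrist")[:,:,::-1];cv2.imwrite("pics/w7.png",im)
json.dump({k:np.array(s[k]).tolist() for k in("tool_pos","tool_rot")},open("pics/w7.json","w"))
print(s["tool_pos"],s["joints"],s["gripper_width"],s["wrist_force"])
E
```

```text
time_s: 15.42
tool_pos: [0.4112, 0.3065, 0.2236]
tool_rot: [[0.965, -0.263, -0.001], [-0.263, -0.965, 0.0], [-0.001, 0.0, -1.0]]
wrist_force: [1.4, -0.4, -0.1]
gripper_width: -0.001
time_s: 15.68
tool_pos: [0.4114, 0.3057, 0.2238]
tool_rot: [[0.966, -0.259, -0.0], [-0.259, -0.966, 0.0], [-0.0, -0.0, -1.0]]
wrist_force: [0.1, 0.5, -0.4]
gripper_width: 0.001
[0.4114 0.3057 0.2238] [-0.4157  0.1934 -0.3921  1.9535  0.0865  1.0108 -2.6798] 0.0010475128969644326 [ 0.0722  0.4589 -0.3845]
```

View pics/w7.png

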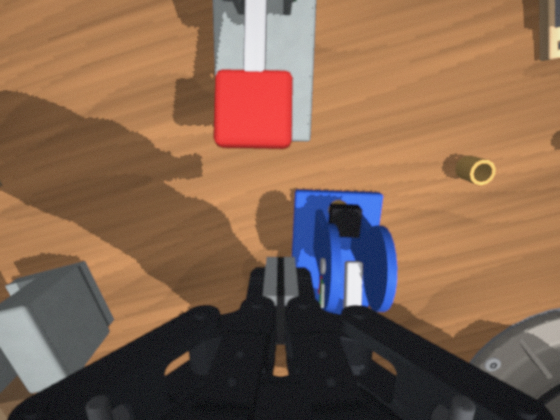

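Run:
```python
from h import *
import json
s=json.load(open("pics/w7.json"));c=cam("wrist",s);R=np.array(s["tool_rot"]);p=np.array(s["tool_pos"])
I=cv2.cvtColor(cv2.imread("pics/w7.png"),cv2.COLOR_BGR2HSV)
m=((I[:,:,0]<5)|(I[:,:,0]>175))&(I[:,:,1]>200)&(I[:,:,2]>120)
N,l,st,ce=cv2.connectedComponentsWithStats(m.astype(np.uint8));i=1+np.argmax(st[1:,4]);print(st[i],ce[i])
P=onz(c,[ce[i]],.154);print(P,(P-p)@R)
print("foot R/L edge at z .014",onz(c,[(311,138),(316,10),(216,70),(216,10)],.014))
```

```text
Traceback (most recent call last):
ValueError: attempt to get argmax of an empty sequence
```

Run:
```python
from h import *
import json
s=json.load(open("pics/w7.json"));c=cam("wrist",s);R=np.array(s["tool_rot"]);p=np.array(s["tool_pos"])
I=cv2.cvtColor(cv2.imread("pics/w7.png"),cv2.COLOR_BGR2HSV)
m=((I[:,:,0]<8)|(I[:,:,0]>172))&(I[:,:,1]>170)&(I[:,:,2]>120)
N,l,st,ce=cv2.connectedComponentsWithStats(m.astype(np.uint8));i=1+np.argmax(st[1:,4]);print(st[i],ce[i])
P=onz(c,[ce[i]],.152);print(P,(P-p)@R)
print("foot R/L edge at z .014",onz(c,[(311,138),(316,10),(216,70),(216,10)],.014))
```

```text
[ 214   71   77   78 5766] [252.2683 109.4086]
[[0.4904 0.3025 0.152 ]] [[ 0.0771 -0.0174  0.0717]]
foot R/L edge at z .014 [[0.449  0.2613 0.014 ]
 [0.5662 0.2281 0.014 ]
 [0.5395 0.338  0.014 ]
 [0.5913 0.3212 0.014 ]]
```

```bash
python3 -m inch '[[1,3.5,-0.85,0,0,0,0],[1,3.5,-0.85,0,0,0,0],[1,0,0,0,0,0,-0.15],[1,0,0,0,0,0,-0.15],[1,0,0,2.5,0,0,0],[1,0,0,2.5,0,0,0],[1,0,0,0,0,0,0],[1,0,0,0,0,0,0]]'; python3 -m inch '[[1,0,0,0.5,0,0,0],[1,0,0,0.5,0,0,0],[1,0,0,0.5,0,0,0],[1,0,0,0.5,0,0,0],[1,0,0,0,0,0,0]]'
```

```text
time_s: 16.73
tool_pos: [0.4836, 0.3039, 0.1747]
tool_rot: [[0.999, 0.036, 0.001], [0.036, -0.999, 0.001], [0.001, -0.001, -1.0]]
wrist_force: [0.0, 0.8, 0.0]
gripper_width: 0.003
time_s: 17.35
tool_pos: [0.4832, 0.3039, 0.1537]
tool_rot: [[0.999, 0.036, -0.0], [0.036, -0.999, 0.0], [-0.0, -0.0, -1.0]]
wrist_force: [0.5, -0.2, 3.7]
gripper_width: 0.001
```

```bash
python3 -m inch '[[1,0,0,0.5,0,0,0],[1,0,0,0.5,0,0,0],[1,0,0,0.5,0,0,0],[1,0,0,0.5,0,0,0],[1,0,0,0.5,0,0,0],[1,0,0,0.5,0,0,0],[1,0,0,0.3,0,0,0],[1,0,0,0.2,0,0,0],[1,0,0,0,0,0,0],[1,0,0,0,0,0,0]]'
python3 - <<'E'
from h import *
c=cam("top");im=r.snapshot("scene")[:,:,::-1];t=r.snapshot("top")[:,:,::-1]
cv2.imwrite("pics/s8.png",cv2.resize(im[180:320,350:450],None,fx=4,fy=4,interpolation=cv2.INTER_CUBIC))
cv2.imwrite("pics/t8.png",cv2.resize(t[165:265,135:215],None,fx=6,fy=6,interpolation=cv2.INTER_CUBIC))
E
```

```text
time_s: 18.6
tool_pos: [0.4827, 0.3043, 0.1192]
tool_rot: [[0.999, 0.036, -0.0], [0.036, -0.999, 0.001], [-0.0, -0.001, -1.0]]
wrist_force: [-5.6, 1.9, 8.5]
gripper_width: 0.001
```

View pics/s8.png

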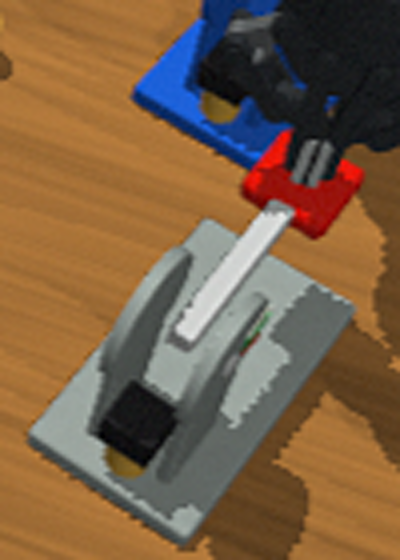

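View pics/t8.png

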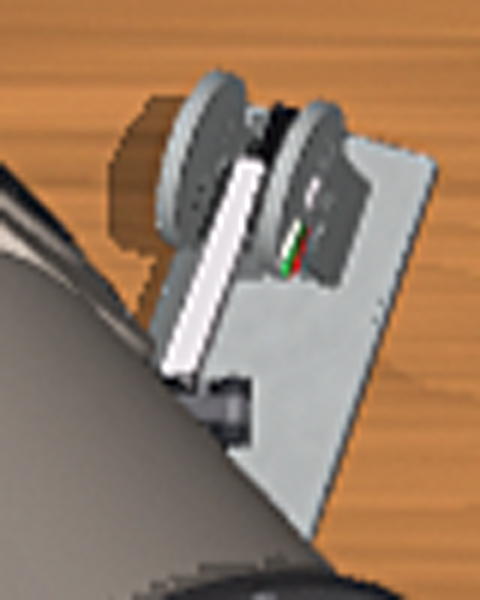

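```bash
python3 -m inch '[[1,0,0,0.3,0,0,0],[1,0,0,0.3,0,0,0],[1,0,0,0,0,0,0],[1,0,0,0,0,0,0],[1,0,0,0,0,0,0]]'
```

```text
time_s: 19.32
tool_pos: [0.4826, 0.3044, 0.1133]
tool_rot: [[0.999, 0.036, -0.001], [0.036, -0.999, 0.001], [-0.001, -0.001, -1.0]]
wrist_force: [-6.8, 1.8, 10.0]
gripper_width: 0.002
```

Run:
```python
from h import *
s=r.read_state();im=r.snapshot("scene")[:,:,::-1];t=r.snapshot("top")[:,:,::-1]
cv2.imwrite("pics/s9f.png",im);cv2.imwrite("pics/t9f.png",t)
a=cv2.resize(im[205:285,380:440],(420,560),interpolation=cv2.INTER_CUBIC);b=cv2.resize(t[175:235,155:195],(373,560),interpolation=cv2.INTER_CUBIC)
cv2.imwrite("pics/c9.png",np.hstack([a,b]));print(s["tool_pos"],s["wrist_force"])
```

```text
[0.4826 0.3044 0.1133] [-6.7755  1.8319 10.0332]
```

View pics/c9.png

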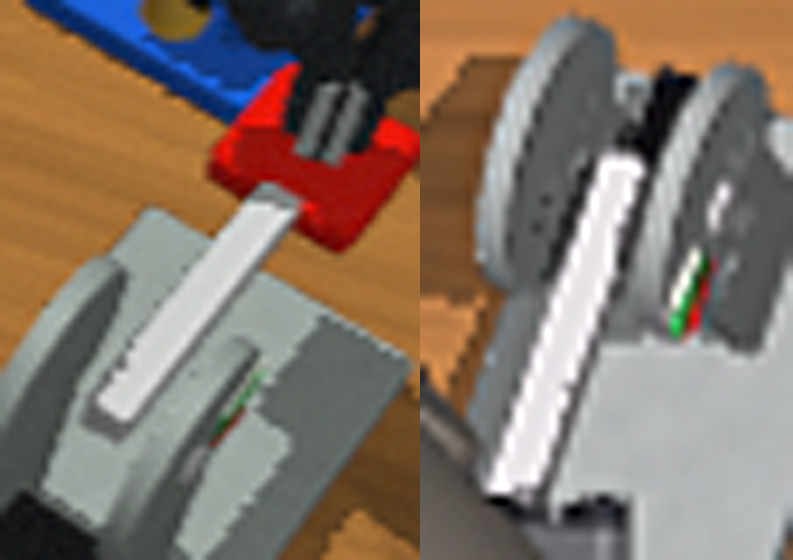

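View pics/t9f.png

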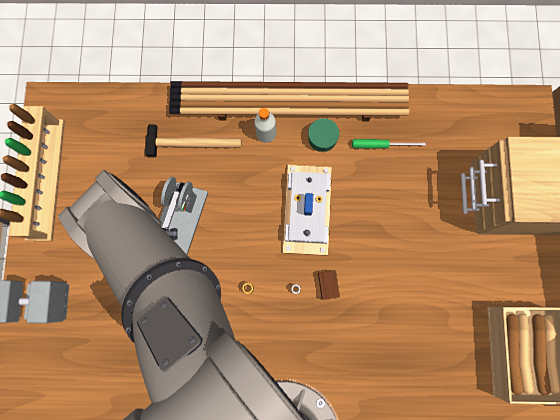

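View pics/s9f.png

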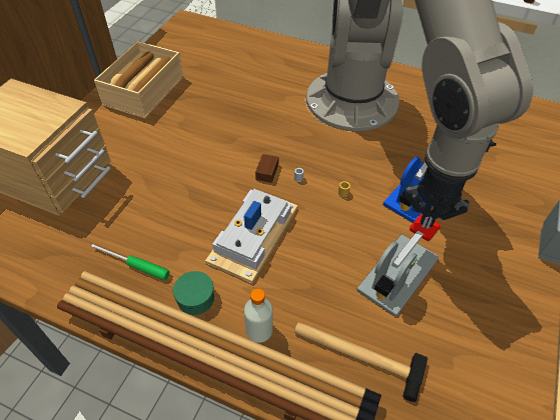

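Run:
```python
from h import *
t=cam("top");s=cam("scene")
print(tri(s,[(396.2,263.2)],t,[(177,191.4)]))
print(tri(s,[(419.5,234.0)],t,[(164.3,227.3)]))
# predicted pad-side corners of pad top, scene, at z .113
yaw=np.radians(-15.5);x=np.array([np.cos(yaw),np.sin(yaw)]);y=np.array([-x[1],x[0]])
h=np.array([.598,.2725])
for ang in(.25,.35,.45):
    e=.35-ang
    pts=[]
    for a,b in((-95,-25),(-95,25),(-145,-25)):
        L=-a/1000;X=-(L*np.cos(e)-.008*np.sin(e));Z=.105+L*np.sin(e)+.008*np.cos(e)
        pts.append([*(h+X*x+b/1000*y),Z])
    print(ang,(proj(s,pts)-[380,205])*7)
```

```text
(array([0.6011, 0.272 , 0.1069]), np.float64(0.0033933658090703088))
(array([0.5103, 0.2985, 0.1072]), np.float64(0.003641978115511604))
0.25 [[206.9017 123.1838]
 [356.5438 208.2066]
 [290.1152  13.8204]]
0.35 [[202.074  139.5038]
 [350.4397 224.1691]
 [281.2905  40.2615]]
0.45 [[195.7327 157.652 ]
 [342.872  242.0342]
 [270.3813  69.0606]]
```

Run:
```python
from h import *
s=r.read_state();print(s["time_s"],s["tool_pos"],s["wrist_force"]);print(r.sign_off())
```

```text
19.425 [0.4826 0.3044 0.1133] [-6.3152  0.9892  9.5874]
the job is handed in; nothing more can be done
None
```

I placed the drill-guide plate on the jig and let go of it. I then pressed the grey control's red handle down to level and handed the job in at 19.4 s while still holding it there. No verdict was reported.

**Plate:** It was held by its blue block and lowered, not dropped, with no contact force until it seated. It seated at the expected height (tool at 0.064 m, underside about 0.045 m). When it seated the push rose to about 27 N at the wrist, and I backed off before opening. The pictures after release show both pins through their holes and the plate flat on both rails.

**Handle:**
- **Tool reading:** The closed fingertips rest on the pad at z = 0.1133 m (level is 0.113 m), with an upward force of about 10 N, as expected at level. There is also about 6–7 N of sideways friction.
- **Camera check:** A two-view check puts both ends of the bar at about 0.107 m, so it is level. The two rays missed each other by about 3.5 mm, so that check is rough.

**Bench:** In the last pictures the loose items look unmoved. I compared them by eye and did not measure them. The arm hides part of the blue control, which I did not touch.

**Disagreement:** The top and wrist cameras differed by about 1.5–2 mm in x. I lined up the holes using the wrist camera.

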